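# Load the spice clip rail and lock its keeper

## Robot

A 7-joint arm with a two-finger parallel gripper is mounted at the origin on a cart in front of the work surface, level with it; the furniture and walls round the work are solid. World frame = base frame: x ahead of the robot, y to its left, z up, the work surface at z = 0. Lengths are in mm, angles in rad, forces in N, time in s.
With the tool pointing down it reaches from about 350 to 900 mm from the base axis. Payload 19.9 kg.
Tool frame: the origin (TCP) lies midway between the tips of the shut fingers; the grasp point (between the pads) lies 19 mm behind it; z points along the fingers, y is the line along which they close (so a half turn about z gives the same grasp; the last joint's range is limited). The gripper opens to 85 mm and grips with 20 to 120 N. Pads are 22 mm wide; open, the fingers measure 114 mm over their backs; the gripper's body (76 mm by 85 mm) begins 54 mm behind the grasp point. The pads swing forward as they close: fully open they stand 13 mm farther back than shut.
Start: joints at [1.125, 0.417, -0.01, 1.614, 0.005, 1.111, -0.053], TCP at [245.565, -574.716, 231.26] pointing down, gripper open.
Joint ranges: [-2.81, 2.81], [-0.39, 2.02], [-1.27, 1.25], [0.06, 2.57], [-1.19, 4.33], [0.19, 2], [-2.82, 2.82]. Speed limits (rad/s): [1.89, 1.89, 2.39, 2.39, 3.01, 3.01, 3.01].

## Interface

Orientations are given as a unit quaternion [w, x, y, z].
In Python, from rig import env gives the robot as it stands.
- The arm moves only by the tool play_rows, never from a script. Its argument "deltas" is one flat list of numbers, 5 for each row, row after row: the shift along the tool's x, y, z in cm, then the turn about the tool's z in degrees, then the closure in counts, from 0 (fully open) to 255 (shut). A call has 1 to 20 rows; each row shifts and turns the commanded pose from where the row before left it, along the tool's axes as they then stand; what a row does not reach is not made up. A row lasts 1/12 s, in which the tool goes at most 41.7 mm and 7.16 degrees, less where a joint would pass 70% of its speed; a pose out of reach is approached as far as the arm can. A call is refused whole if a number of a shift passes 4.17 or a number of a turn 7.16, either way. A call with a gripper value outside its range is refused whole. The fingers move at their own pace and stop on an object; "squeeze" is the grip in N (left out, the last holds). Time passes only in rows, so rows that do not move let the fingers close. It gives the time, the measured TCP pose, the force, the opening and the grip force at its end, in the units of the state.
- env.get_state(): the state, without advancing time (a new reading comes with each control period).
- env.snapshot(name): name is "scene" or "top"; returns (picture, depth): 420x560x3 uint8, blue, green, red; 420x560 float32, mm along the optical axis (not along the pixel's ray), 0 where there is no reading.
- env.camera_info(name): a dict with "fov_y" (degrees; the focal length in pixels is half the picture's height over the tangent of half this angle, whatever the lens; pixels are square), "cx", "cy" (the principal point, pixels), "rvec" (rotation vector, rad) and "tvec" (3), from world to camera coordinates, as OpenCV has them. Camera axes: x right, y down, z forward; pixel columns grow to the right and rows downward; lengths in mm; the calibration is good to about 2 mm. A picture is of the moment at which its call begins. camera_info takes no time and is no camera call.
- env.sign_off(): hands the job in; it is judged then, once.
The state is a dict: "time_s": time; "joint_positions": joint angles; "qvel": joint speeds; "tau": joint torques, N m; "ee_pos": TCP position; "ee_rot": TCP orientation; "contact_force": force on the tool from outside, world axes, zero at the start; "wrist_torque": the same for the moment, N m; "opening": finger opening in mm; "gripper_force": force on a finger pad.
Only numpy, scipy, OpenCV 4.12 (cv2) and the standard library are available. Lean on these libraries where they do the work, as an engineer would, in place of code of your own. Each camera call takes 0.05 s, during which the arm holds its last target. There are 200 camera calls.

## Task

Clip the two spice jars into the spice rail, one in each spring clip: stand each upright in front of its clip and push it in past the sprung rollers until it snaps fully home against the back stop; do not lower it in from above. Once both are in, pull the keeper up by its black grip, turn it until the red bar lies across both lids, and let it snap down into its second hole. Leave the pepper mill, the honey jar and the lime where they are.

Things in the scene. Friction and masses are not known exactly. Their poses are not given: they have to be found in the camera images.
- rail: Spice rail, fixed to the worktop. Origin on the worktop under the axis of its central column; x points level from the open front to the back plate (push direction), y left, z up. Wooden base x -70 to +42, y -115 to +115 mm, top 6 mm above the worktop; jars stand on it. Back plate 64 mm high. Column 22 mm wide with a 54 mm index disc, top at 112 mm. Nothing but the keeper and column is higher than 64 mm.
- left_seat (a point): Where the centre (half-way up) of a jar is when home in the left clip: 59 mm above the worktop, at x = 0, y = +70 mm of the rail. Axes as the rail's. The rigid black back stop's face is 21 mm behind it (+x). The clip is open to the front (-x).
- right_seat (a point): The same for the right clip, at x = 0, y = -70 mm of the rail.
- left_mouth (a point): Mid-point between the left clip's two upright grey rollers (10 mm diameter, 39 to 61 mm above the worktop, closed gap 32 mm, arms at most 41 mm either side when spread), 13 mm in front of the seat. The jar spreads them: it meets them about 26 mm before home, the push peaks at some 8 to 16 N about 18 to 22 mm before home, then drops, and the rollers close round its front and pull it home.
- right_mouth (a point): The same for the right clip.
- spice_a_mid (a point): Centre (half-way up) of a loose, upright, closed spice jar, red lid, 45 mm in diameter at the lid and 42 mm at the body, 106 mm high, about 0.11 kg; z along the jar's axis. The lid is the top 21 mm and fits a grasp from above. Either jar may go in either clip.
- spice_b_mid (a point): The same for the second, identical spice jar.
- keeper_grip (a point): Centre of the keeper's black grip, on the column axis, 155 mm above the worktop with the keeper down. Upright paddle 14 mm thick (along this frame's x), 42 mm long (its y), 134 to 172 mm high. Below it, moving with it, the red bar: 164 mm long along y, 16 mm wide, 115 to 125 mm high. Jars standing home are 112 mm high, so their lids lie under the bar once it is across.
- keeper_turn (a joint): Turn of the keeper about the vertical column axis (rad), counter-clockwise from above is positive. 0: parked, bar pointing nearly fore and aft (frame of keeper_grip at -1.30 rad yaw from the rail's). 1.30: bar along the rail's y, across both lids, its second hole. Stops at -0.08 and 1.38; the pin drops in within about 0.07 rad of a hole.
- keeper_lift (a joint): Height by which the keeper is pulled up against its spring (m): 0 down with its pin in a hole, 0.022 at the upper stop. The pin clears its hole above 0.011, so lift 0.013 to 0.020 to turn. The pull is about 6 N at the bottom and 9 N at the top; let go, it snaps down; away from a hole the pin rests on the disc, at about 0.011.
- mill: Bystander: dark wooden pepper mill, 58 mm wide, 170 mm high, standing loose; origin under its centre, z up.
- honey_jar: Bystander: jar with a yellow lid, 63 mm wide, 94 mm high, standing loose; origin under its centre, z up.
- lime: Bystander: green lime, 56 x 45 x 44 mm, lying loose; origin at its underside.
There are look-alikes about, which are no part of the job. Leave any blue look-alike of the part that bears spice_a_mid alone.

How it is judged (in metres and radians):
On the way, in this order (a step that is already met when the one before it is completed fails the run):
1. one spice jar is home in a clip (((horizontal distance between spice_a_mid and left_seat below 0.005 m and distance between spice_a_mid and left_seat below 0.0065 m and angle between spice_a_mid's own z axis and vertical below 0.1 rad) or (horizontal distance between spice_a_mid and right_seat below 0.005 m and distance between spice_a_mid and right_seat below 0.0065 m and angle between spice_a_mid's own z axis and vertical below 0.1 rad) or (horizontal distance between spice_b_mid and left_seat below 0.005 m and distance between spice_b_mid and left_seat below 0.0065 m and angle between spice_b_mid's own z axis and vertical below 0.1 rad) or (horizontal distance between spice_b_mid and right_seat below 0.005 m and distance between spice_b_mid and right_seat below 0.0065 m and angle between spice_b_mid's own z axis and vertical below 0.1 rad))), for 0.2 s.
2. both spice jars are home, one in each clip ((((horizontal distance between spice_a_mid and left_seat below 0.005 m and distance between spice_a_mid and left_seat below 0.0065 m and angle between spice_a_mid's own z axis and vertical below 0.1 rad) and (horizontal distance between spice_b_mid and right_seat below 0.005 m and distance between spice_b_mid and right_seat below 0.0065 m and angle between spice_b_mid's own z axis and vertical below 0.1 rad)) or ((horizontal distance between spice_a_mid and right_seat below 0.005 m and distance between spice_a_mid and right_seat below 0.0065 m and angle between spice_a_mid's own z axis and vertical below 0.1 rad) and (horizontal distance between spice_b_mid and left_seat below 0.005 m and distance between spice_b_mid and left_seat below 0.0065 m and angle between spice_b_mid's own z axis and vertical below 0.1 rad)))), for 0.2 s.
3. with both jars home, the keeper is pulled up off its first hole ((((horizontal distance between spice_a_mid and left_seat below 0.005 m and distance between spice_a_mid and left_seat below 0.0065 m and angle between spice_a_mid's own z axis and vertical below 0.1 rad) and (horizontal distance between spice_b_mid and right_seat below 0.005 m and distance between spice_b_mid and right_seat below 0.0065 m and angle between spice_b_mid's own z axis and vertical below 0.1 rad)) or ((horizontal distance between spice_a_mid and right_seat below 0.005 m and distance between spice_a_mid and right_seat below 0.0065 m and angle between spice_a_mid's own z axis and vertical below 0.1 rad) and (horizontal distance between spice_b_mid and left_seat below 0.005 m and distance between spice_b_mid and left_seat below 0.0065 m and angle between spice_b_mid's own z axis and vertical below 0.1 rad))) and value of joint keeper_lift above 0.011 m), for 0.1 s.
At the end, for the whole second after the job is handed in: One spice jar stands in each clip, its centre within 5 mm (level) and 6.5 mm (in all) of the seat point, upright within 0.1 rad; the keeper is turned past 1.1 rad and down within 3 mm, its pin in the second hole; the jars at rest ((((horizontal distance between spice_a_mid and left_seat below 0.005 m and distance between spice_a_mid and left_seat below 0.0065 m and angle between spice_a_mid's own z axis and vertical below 0.1 rad) and (horizontal distance between spice_b_mid and right_seat below 0.005 m and distance between spice_b_mid and right_seat below 0.0065 m and angle between spice_b_mid's own z axis and vertical below 0.1 rad)) or ((horizontal distance between spice_a_mid and right_seat below 0.005 m and distance between spice_a_mid and right_seat below 0.0065 m and angle between spice_a_mid's own z axis and vertical below 0.1 rad) and (horizontal distance between spice_b_mid and left_seat below 0.005 m and distance between spice_b_mid and left_seat below 0.0065 m and angle between spice_b_mid's own z axis and vertical below 0.1 rad))) and value of joint keeper_turn above 1.1 rad and value of joint keeper_lift below 0.003 m and linear speed of each of spice_a, spice_b below 0.02 m/s); the robot touches nothing.
It fails at once if the pepper mill is moved more than 30 mm or tipped (distance of mill from where it was at the start of the episode above 0.03 m or angle between mill's own z axis and vertical above 0.4 rad).
It fails at once if the honey jar is moved more than 30 mm or tipped (distance of honey_jar from where it was at the start of the episode above 0.03 m or angle between honey_jar's own z axis and vertical above 0.4 rad).
It fails at once if the lime is moved more than 40 mm (distance of lime from where it was at the start of the episode above 0.04 m).
It fails at once if a jar is brought down into a clip from above (its centre within 8 mm of the seat's axis and 20 to 60 mm from the seat) ((horizontal distance between spice_a_mid and left_seat below 0.008 m and distance between spice_a_mid and left_seat between 0.02 and 0.06 m) or (horizontal distance between spice_a_mid and right_seat below 0.008 m and distance between spice_a_mid and right_seat between 0.02 and 0.06 m) or (horizontal distance between spice_b_mid and left_seat below 0.008 m and distance between spice_b_mid and left_seat between 0.02 and 0.06 m) or (horizontal distance between spice_b_mid and right_seat below 0.008 m and distance between spice_b_mid and right_seat between 0.02 and 0.06 m)).
It also fails if it takes over 64 s, if anything falls off the work surface, if the arm or the gripper's body presses on something with over 40 N, if the wrist force passes 120 N, or if a joint passes its speed limit or range.

## Working session

There is one attempt and no reset: what is moved stays moved. The work goes in short steps, Python scripts to look and compute and a tool call to move; the robot and the scene stay as the last step left them, time stands still between calls to the robot, and variables do not carry over. Pictures are saved under pics/ and viewed, at most 10 in all, crops included, and the job is handed in when it is done.

Besides the shell and the picture viewer there is one more tool, called by a JSON object that holds its "method" and its "body", one argument or row to a line. play_rows: Moves the arm, as the interface text tells. Its arguments: {"type":"object","properties":{"deltas":{"type":"array","items":{"type":"number"}},"squeeze":{"type":"number"}},"required":["deltas"]}

```bash
mkdir -p pics; cat > h.py <<'E'
from rig import env
import numpy as np, cv2
def cam(n):
    c=env.camera_info(n); f=210/np.tan(np.radians(c["fov_y"])/2)
    R=cv2.Rodrigues(np.array(c["rvec"],float))[0]; t=np.array(c["tvec"],float).ravel()
    return f,c["cx"],c["cy"],R,t
def cloud(n,d):
    f,cx,cy,R,t=cam(n); v,u=np.mgrid[:420,:560]
    P=np.stack([(u-cx)*d/f,(v-cy)*d/f,d],-1)
    W=(P-t)@R; W[d<=0]=np.nan
    return W
def proj(n,p):
    f,cx,cy,R,t=cam(n); q=np.atleast_2d(p)@R.T+t
    return np.c_[f*q[:,0]/q[:,2]+cx,f*q[:,1]/q[:,2]+cy]
E
python3 - <<'E'
from h import *
for n in("scene","top"):
    p,d=env.snapshot(n); cv2.imwrite(f"pics/{n}0.png",p); np.save(f"{n}0.npy",d)
    print(env.camera_info(n))
s=env.get_state();print(s["ee_pos"],s["ee_rot"],s["contact_force"])
E
```

```text
{'fov_y': 51.67729823183617, 'cx': 282.70892565844383, 'cy': 208.01481171606653, 'rvec': array([ 1.27015592, -2.2546763 ,  0.95158088]), 'tvec': array([ 275.99391437,  387.16518604, 1061.83550338])}
{'fov_y': 52.69400319822489, 'cx': 278.69153694895016, 'cy': 211.7069846669066, 'rvec': array([ 2.1478093 , -2.16692284,  0.14845002]), 'tvec': array([ -12.77292979,  562.29738508, 1148.1951162 ])}
[ 245.45940966 -574.44819141  230.74050632] [-5.21058912e-04  9.79679499e-01  2.00568645e-01 -1.63661378e-04] [-0.00337381  0.20834739 -0.21779636]
```

View pics/scene0.png

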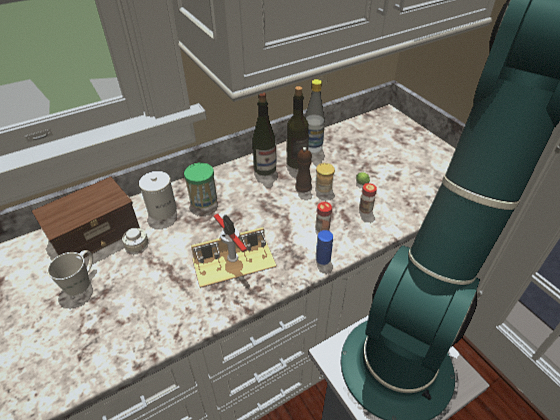

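View pics/top0.png

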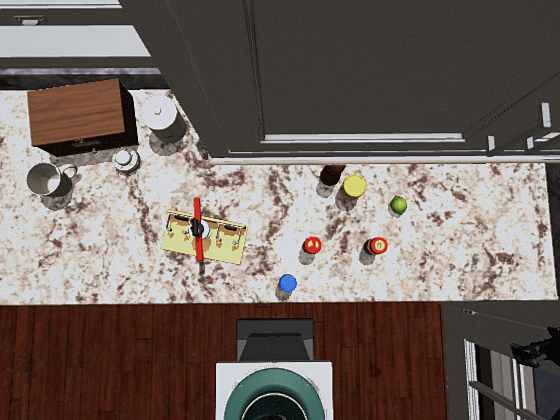

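```bash
python3 - <<'E'
from h import *
ims=[]
for n,(x0,y0,x1,y1) in {"top":(150,180,410,300),"scene":(180,160,400,290)}.items():
    p=cv2.imread(f"pics/{n}0.png"); W=cloud(n,np.load(f"{n}0.npy"))
    ims.append(cv2.resize(p[y0:y1,x0:x1],(780,int(780*(y1-y0)/(x1-x0))),interpolation=cv2.INTER_CUBIC)); cv2.imwrite(f"pics/{n}_crop.png",ims[-1])
    hsv=cv2.cvtColor(p,cv2.COLOR_BGR2HSV); H,S,V=cv2.split(hsv)
    red=((H<6)|(H>174))&(S>170)&(V>70); blue=(H>100)&(H<130)&(S>120)
    v,u=np.mgrid[:420,:560]; roi=(u>x0)&(u<x1)&(v>y0)&(v<y1)
    for name,m in(("red",red),("blue",blue)):
        k,l,st,c=cv2.connectedComponentsWithStats((m&roi).astype(np.uint8))
        for i in range(1,k):
            if st[i,4]<25: continue
            q=W[l==i]; q=q[np.isfinite(q[:,0])]; z=np.percentile(q[:,2],90)
            q2=q[np.abs(q[:,2]-z)<8]; c2=cv2.minAreaRect(q2[:,:2].astype(np.float32))
            print(n,name,c[i].round(),st[i,4],"z",z.round(1),"med",np.median(q2,0).round(1),"rect",np.round(c2[0],1),np.round(c2[1],1),round(c2[2],1))
    # rail base by colour at z 0..14
    m=roi&(H>18)&(H<34)&(S>70)&(V>90)&(np.abs(W[...,2]-6)<9)
    q=W[m]; r=cv2.minAreaRect(q[:,:2].astype(np.float32)); print(n,"base",len(q),np.median(q[:,2]),r)
    for nm,rr in(("mill",None),):
        pass
W=cloud("top",np.load("top0.npy"))
for nm,(u,v) in dict(mill=(332,175),honey=(355,186),lime=(399,205),jarL=(312,245),jarR=(377,246)).items(): print(nm,W[v,u].round())
E
```

```text
top red [197. 209.] 130 z 128.3 med [559.8 193.9 124.8] rect [556.7 194.4] [63.3 15.3] 2.3
top red [199. 248.] 147 z 127.2 med [458.9 187.5 124.7] rect [461.  188.6] [66.1 15.4] 3.8
top red [312. 245.] 167 z 109.8 med [ 462.5 -105.   106.8] rect [ 466.3 -104.4] [39.5 39.3] 88.3
top red [378. 245.] 123 z 109.4 med [ 460.9 -273.1  106.6] rect [ 462.2 -276.3] [40.3 39.3] 89.5
top blue [287. 283.] 237 z 109.7 med [367.9 -38.1 107. ] rect [367.9 -38.2] [41.7 41.6] 44.8
top base 794 6.350781485746116 ((514.6290893554688, 13.205841064453125), (158.8141326904297, 612.5294799804688), 10.63987922668457)
scene red [324. 207.] 55 z 108.6 med [ 462.7 -105.5  106.4] rect [ 466.9 -106.7] [37.8 37.1] 73.6
scene red [219. 219.] 48 z 126.2 med [565.5 196.  124.5] rect [557.8 195. ] [60.  11.3] 1.6
scene red [239. 243.] 71 z 127.1 med [453.3 187.5 124.8] rect [458.8 187.9] [61.4 13.8] 3.9
scene blue [325. 236.] 145 z 108.3 med [365.6 -38.2 106.2] rect [365.8 -39. ] [40.  40.9] 56.2
scene base 1151 5.736765444504874 ((590.3056640625, -6.15863037109375), (625.0552368164062, 357.6081237792969), 86.39823150634766)
mill [ 655. -163.   87.]
honey [ 623. -223.   92.]
lime [ 577. -354.   43.]
jarL [ 465. -103.  105.]
jarR [ 461. -272.  110.]
```

View pics/top_crop.png

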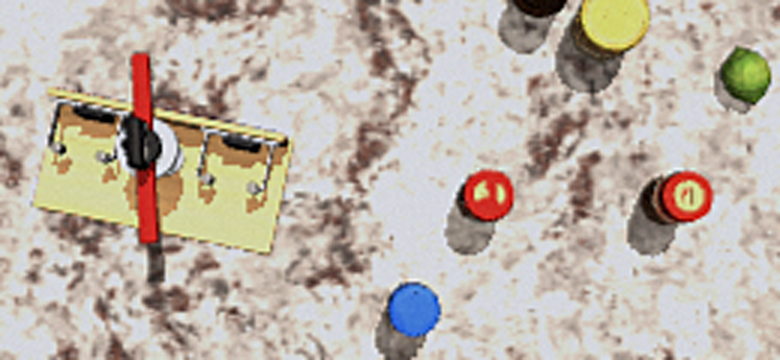

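View pics/scene_crop.png

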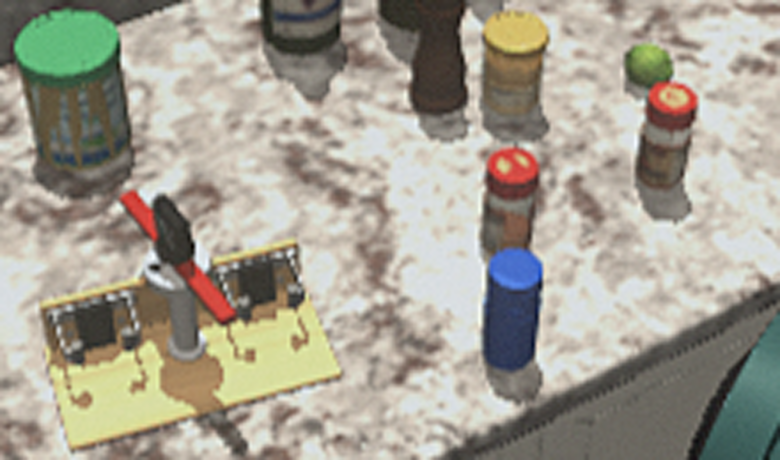

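```bash
python3 - <<'E'
from h import *
def ray(n,u,v,z):
    f,cx,cy,R,t=cam(n); d=R.T@np.array([(u-cx)/f,(v-cy)/f,1]); o=-R.T@t
    return o+d*(z-o[2])/d[2]
from scipy.optimize import least_squares
obs=[]
for n,s,x0,y0,L in(("top",3,150,180,[(35,205,-70,115,6),(270,253,-70,-115,6),(50,92,42,115,64),(290,138,42,-115,64)]),
                 ("scene",780/220,180,160,[(72,448,-70,115,6),(340,374,-70,-115,6),(42,305,42,115,64),(298,243,42,-115,64)])):
    for x,y,a,b,z in L:
        P=ray(n,x0+(x-1)/s,y0+(y-1)/s,z); obs.append((a,b,P[0],P[1])); print(n,a,b,P.round(1))
o=np.array(obs)
def res(p,o=o):
    c,s=np.cos(p[2]),np.sin(p[2]); return np.r_[p[0]+c*o[:,0]-s*o[:,1]-o[:,2],p[1]+s*o[:,0]+c*o[:,1]-o[:,3]]
for k in(o,o[:4],o[4:]):
    r=least_squares(res,[508,191,-.2],args=(k,)); print(r.x.round(3),r.fun.round(1))
p=least_squares(res,[508,191,-.2],args=(o,)).x
# bar centreline by depth, both cams
for n in("top","scene"):
    im=cv2.imread(f"pics/{n}0.png"); W=cloud(n,np.load(f"{n}0.npy"))
    H,S,V=cv2.split(cv2.cvtColor(im,cv2.COLOR_BGR2HSV))
    m=((H<8)|(H>172))&(S>140)&(abs(W[...,2]-125)<4)&(abs(W[...,1]-191)<40)
    q=W[m][:,:2]; vx,vy,x,y=cv2.fitLine(q.astype(np.float32),cv2.DIST_HUBER,0,.01,.01).ravel()
    a=np.arctan2(vy*np.sign(vx),abs(vx)); print(n,"bar yaw->rail",a-np.pi/2+1.3,"y at x=508",y+(508-x)*vy/vx,"x",q[:,0].min(),q[:,0].max())
    g=W[(V<60)&(W[...,2]>150)&(W[...,2]<180)&(abs(W[...,1]-191)<40)&(abs(W[...,0]-508)<50)]
    print("grip",len(g),np.median(g,0),g.min(0),g.max(0))
E
```

```text
top -70 115 [465.4 315.2   6. ]
top -70 -115 [418.4  93.4   6. ]
top 42 115 [564.9 288.7  64. ]
top 42 -115 [521.1  70.7  64. ]
scene -70 115 [463.2 315.1   6. ]
scene -70 -115 [416.7  94.7   6. ]
scene 42 115 [564.4 289.4  64. ]
scene 42 -115 [516.4  76.5  64. ]
[ 5.05003e+02  1.90003e+02 -2.13000e-01] [-4.5 -6.1  5.4  0.7 -2.4 -4.4  5.9  5.4  2.  -1.1  4.9 -2.   2.1 -2.3
  4.2 -7.8]
[ 5.06141e+02  1.89081e+02 -2.10000e-01] [-3.7 -4.7  6.3  2.1  1.  -2.2  4.1 -2.9]
[ 5.03865e+02  1.90925e+02 -2.15000e-01] [-3.2 -5.8  5.   4.   3.1 -1.2  5.  -6.9]
top bar yaw->rail -0.2071749 y at x=508 190.99802 x 428.3778553776112 588.4353365504916
grip 91 [508.48656607 191.32499956 170.90712496] [488.75270888 183.16771668 153.17522828] [528.25183656 200.25690787 177.48653807]
scene bar yaw->rail -0.20259047 y at x=508 192.51508 x 426.1506438849903 589.0016560552064
grip 52 [490.13513287 192.25036583 168.08363808] [483.31578057 185.74090494 151.74046875] [523.99053353 199.16688405 174.81406483]
```

Candidates: red lids at top-view (312,245) and (378,245) are the two spice jars. The blue one at (287,284) is a look-alike, and the yellow lid at (355,186) is honey. The crops confirm both red-lidded jars. The rail is at about (508.5, 191) with yaw −0.208.

{"method": "play_rows", "body": {
  "deltas": [0,0,0,-6.87,0,0,0,0,-6.87,0,0,0,0,-6.87,0,0,0,0,-6.87,0,0,0,0,-6.87,0,0,0,0,-6.87,0,0,0,0,-6.87,0,0,0,0,-6.87,0,3.37,1.5,0,0,0,3.37,1.5,0,0,0,3.37,1.5,0,0,0,3.37,1.5,0,0,0,3.37,1.5,0,0,0,3.37,1.5,0,0,0,3.37,1.5,0,0,0,3.37,1.5,0,0,0,3.37,1.5,0,0,0,3.37,1.5,0,0,0],
  "squeeze": 40
}}

```text
time_s: 1.6
ee_pos: [462.5, -274.2, 231.2]
ee_rot: [-0.0, 0.777, 0.63, -0.0]
contact_force: [0.5, -0.9, 0.1]
opening: 85.5
gripper_force: 0.0
```

```bash
cat >> h.py <<'E'
RX=np.array([np.cos(.208),-np.sin(.208)]); RY=np.array([np.sin(.208),np.cos(.208)]); RO=np.array([508.5,191.])
def st(tgt=None):
    s=env.get_state(); e=np.array(s["ee_pos"]); w,x,y,z=s["ee_rot"]
    yv=np.array([2*(x*y-w*z),1-2*(x*x+z*z),2*(y*z+w*x)]); xv=np.array([1-2*(y*y+z*z),2*(x*y+w*z),2*(x*z-w*y)])
    print("t",round(s["time_s"],2),"tcp",e.round(1),"tool y ang",np.arctan2(yv[1],yv[0]).round(4),"open",round(s["opening"],1),"F",np.round(s["contact_force"],1),"rail xy",((e[:2]-RO)@RX).round(1),((e[:2]-RO)@RY).round(1))
    if tgt is not None:
        d=np.array(tgt[:2])-e[:2]; print("go cm: x",(d@xv[:2]/10).round(2),"y",(d@yv[:2]/10).round(2))
E
python3 -c "
from h import *
st((462,-276)); print(env.get_state()['joint_positions'])"
```

```text
t 1.6 tcp [ 462.5 -274.2  231.2] tool y ang -0.2079 open 85.5 F [ 0.5 -0.9  0.1] rail xy 51.0 -464.7
go cm: x -0.18 y -0.01
[ 0.7908995   0.28289441 -0.37251646  1.82161789  0.11688786  1.05876717
  0.16652533]
```

{"method": "play_rows", "body": {
  "deltas": [-0.15,0,3.0,0,0,0,0,3.0,0,0,0,0,3.0,0,0,0,0,3.0,0,0,0,0,2.0,0,0,0,0,1.4,0,0,0,0,0,0,0,0,0,0,0,255,0,0,0,0,255,0,0,0,0,255,0,0,0,0,255,0,0,0,0,255,0,0,0,0,255,0,0,0,0,255]
}}

```text
time_s: 2.77
ee_pos: [462.2, -277.8, 78.5]
ee_rot: [0.001, 0.777, 0.63, 0.0]
contact_force: [-0.9, -0.3, 7.1]
opening: 43.4
gripper_force: 39.6
```

```bash
python3 -c "
from h import *
st()"
```

```text
t 2.77 tcp [ 462.2 -277.8   78.5] tool y ang -0.2078 open 43.4 F [-0.9 -0.3  7.1] rail xy 51.5 -468.3
```

{"method": "play_rows", "body": {
  "deltas": [0,0,-1.0,0,255,0,0,-3.0,0,255,0,0,-3.6,0,255,0,0,-3.6,0,255,0,0,-3.6,0,255,0,0,-3.6,0,255,3.0,-0.5,0,0,255,3.9,-0.73,0,0,255,3.9,-0.73,0,0,255,3.9,-0.73,0,0,255,3.9,-0.73,0,0,255,3.9,-0.73,0,0,255,3.9,-0.73,0,0,255,3.9,-0.73,0,0,255,3.9,-0.73,0,0,255,3.9,-0.73,0,0,255,3.9,-0.73,0,0,255,3.9,-0.73,0,0,255,3.9,-0.73,0,0,255,3.9,-0.73,0,0,255]
}}

```text
time_s: 4.43
ee_pos: [474.1, 270.4, 262.4]
ee_rot: [0.0, 0.777, 0.63, 0.0]
contact_force: [0.9, -0.3, -1.2]
opening: 43.4
gripper_force: 41.5
```

{"method": "play_rows", "body": {
  "deltas": [0,0,0,0,255,0,0,0,0,255]
}}

```text
time_s: 4.6
ee_pos: [473.6, 270.9, 261.9]
ee_rot: [-0.0, 0.775, 0.632, 0.0]
contact_force: [0.2, -1.1, -0.9]
opening: 43.7
gripper_force: 41.5
```

```bash
python3 - <<'E'
from h import *
st(RO-48*RX+70*RY)
p,d=env.snapshot("scene"); np.save("s1.npy",d)
cv2.imwrite("pics/s1.png",cv2.resize(p[60:300,130:350],None,fx=2.5,fy=2.5,interpolation=cv2.INTER_CUBIC))
E
```

```text
t 4.6 tcp [473.6 270.9 261.9] tool y ang -0.2036 open 43.7 F [ 0.2 -1.1 -0.9] rail xy -50.7 71.0
go cm: x -0.1 y 0.27
```

View pics/s1.png

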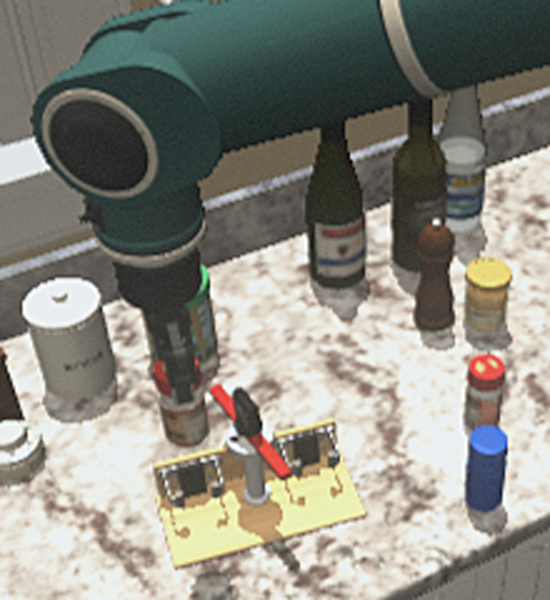

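```bash
cat >> h.py <<'E'
from scipy.optimize import least_squares
def circ(n,d,c0,z0,z1,r=21):
    W=cloud(n,d); m=(W[...,2]>z0)&(W[...,2]<z1)&(np.hypot(W[...,0]-c0[0],W[...,1]-c0[1])<32)
    q=W[m][:,:2]; f=least_squares(lambda c:np.hypot(*(q-c).T)-r,c0,loss="soft_l1",f_scale=2)
    print(n,len(q),"centre",f.x.round(1),"rms",np.sqrt(np.mean(f.fun**2)).round(2),"rail",((f.x-RO)@RX).round(1),((f.x-RO)@RY).round(1)); return f.x
E
python3 - <<'E'
from h import *
d=np.load("s1.npy")
circ("scene",d,(473,271),190,235); circ("scene",d,(473,271),190,212);circ("scene",d,(473,271),212,235)
# other jar standing, same camera
circ("scene",np.load("scene0.npy"),(465,-105),10,80); circ("scene",np.load("scene0.npy"),(462,-276),10,80)
W=cloud("scene",d); m=(np.hypot(W[...,0]-473,W[...,1]-271)<40)&(W[...,2]>150); print("zmin",np.nanpercentile(W[m][:,2],[0,1,5]))
E
```

```text
scene 202 centre [471.3 271.3] rms 1.3 rail -53.0 70.9
scene 90 centre [471.8 271.2] rms 1.29 rail -52.4 70.9
scene 112 centre [470.9 271.5] rms 1.18 rail -53.4 71.0
scene 213 centre [ 464.1 -104. ] rms 1.68 rail 17.5 -297.8
scene 226 centre [ 461.1 -276.5] rms 2.0 rail 50.1 -467.2
zmin [181.35636619 188.39809385 204.2709154 ]
```

{"method": "play_rows", "body": {
  "deltas": [-0.1,0.1,3.6,0,255,0,0,3.6,0,255,0,0,3.6,0,255,0,0,3.2,0,255,0,0,1.8,0,255,0,0,1.2,0,255,0,0,0.4,0,255,0,0,0,0,255,0,0,0,0,255]
}}

```text
time_s: 5.4
ee_pos: [476.0, 267.5, 88.6]
ee_rot: [0.0, 0.777, 0.63, 0.001]
contact_force: [0.6, 1.0, -1.0]
opening: 43.3
gripper_force: 41.5
```

```bash
python3 - <<'E'
from h import *
st(RO+70*RY)
E
```

```text
t 5.4 tcp [476.  267.5  88.6] tool y ang -0.2084 open 43.3 F [ 0.6  1.  -1. ] rail xy -47.5 68.1
go cm: x 0.19 y 4.75
```

{"method": "play_rows", "body": {
  "deltas": [0.15,0.8,0.2,0,255,0,0.8,0.1,0,255,0,0.5,0,0,255,0,0.4,0,0,255,0,0.4,0,0,255,0,0.4,0,0,255,0,0.4,0,0,255,0,0.4,0,0,255,0,0.4,0,0,255,0,0.3,0,0,255,0,0.1,0,0,255,0,0,0,0,255,0,0,0,0,255]
}}

```text
time_s: 6.48
ee_pos: [523.8, 259.1, 84.7]
ee_rot: [-0.0, 0.777, 0.63, 0.0]
contact_force: [-3.5, 2.1, 4.7]
opening: 43.3
gripper_force: 43.0
```

```bash
python3 - <<'E'
from h import *
st(RO+70*RY)
E
```

```text
t 6.48 tcp [523.8 259.1  84.7] tool y ang -0.2078 open 43.3 F [-3.5  2.1  4.7] rail xy 1.0 69.8
go cm: x 0.02 y -0.1
```

{"method": "play_rows", "body": {
  "deltas": [0,0,0,0,0,0,0,0,0,0,0,0,0,0,0,0,0,0,0,0,0,0,0,0,0,0,0,-2.5,0,0,0,0,-3.5,0,0,0,0,-3.5,0,0,0,0,-3.5,0,0,-3.7,0.17,0,0,0,-3.7,0.17,0,0,0,-3.7,0.17,0,0,0,-3.7,0.17,0,0,0,-3.7,0.17,0,0,0,-3.7,0.17,0,0,0,-3.7,0.17,0,0,0,-3.7,0.17,0,0,0,-3.7,0.17,0,0,0,-3.7,0.17,0,0,0]
}}

```text
time_s: 8.07
ee_pos: [463.2, -108.5, 214.5]
ee_rot: [0.0, 0.777, 0.63, 0.0]
contact_force: [0.9, -0.6, -0.4]
opening: 85.2
gripper_force: 0.0
```

```bash
python3 - <<'E'
from h import *
st((464.5,-104.5))
p,d=env.snapshot("scene")
cv2.imwrite("pics/s2.png",cv2.resize(p[150:300,150:350],None,fx=3.5,fy=3.5,interpolation=cv2.INTER_CUBIC))
circ("scene",d,(523,259),66,88)
W=cloud("scene",d); m=(np.hypot(W[...,0]-523,W[...,1]-259)<30)&(W[...,2]>100); print("lid top",np.nanpercentile(W[m][:,2],[50,90]),np.nanmedian(W[m],0))
E
```

```text
t 8.07 tcp [ 463.2 -108.5  214.5] tool y ang -0.2078 open 85.2 F [ 0.9 -0.6 -0.4] rail xy 17.6 -302.4
go cm: x 0.41 y 0.04
scene 93 centre [520.6 259.6] rms 1.35 rail -2.4 69.6
lid top [111.79987785 114.9362946 ] [516.04510104 260.9116166  111.79987785]
```

View pics/s2.png

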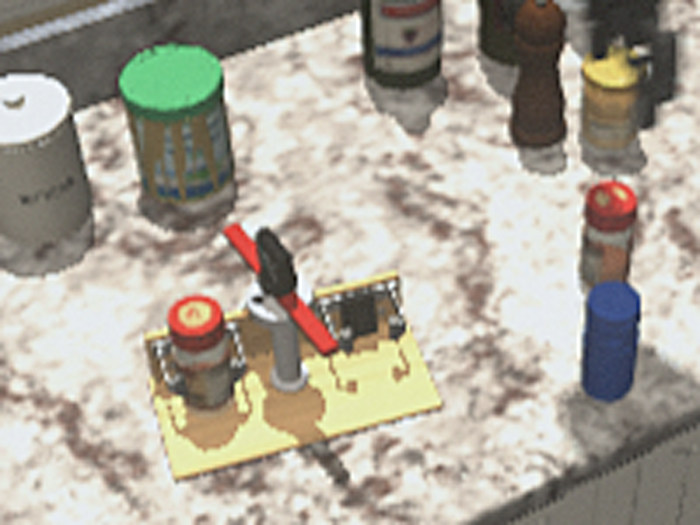

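The first jar sits upright in the left clip at crop (198,350), with the rollers round its front. The −2 mm reading matches the camera bias seen earlier. Next is the second jar.

{"method": "play_rows", "body": {
  "deltas": [0.35,0.05,3.0,0,0,0,0,3.0,0,0,0,0,3.0,0,0,0,0,2.6,0,0,0,0,1.4,0,0,0,0,0.7,0,0,0,0,0,0,0,0,0,0,0,255,0,0,0,0,255,0,0,0,0,255,0,0,0,0,255,0,0,0,0,255,0,0,0,0,255,0,0,0,0,255]
}}

```text
time_s: 9.28
ee_pos: [465.9, -103.6, 78.3]
ee_rot: [0.001, 0.777, 0.63, 0.0]
contact_force: [-0.5, 0.8, 9.6]
opening: 43.2
gripper_force: 39.4
```

```bash
python3 - <<'E'
from h import *
st(RO-48*RX-70*RY)
E
```

```text
t 9.28 tcp [ 465.9 -103.6   78.3] tool y ang -0.2079 open 43.2 F [-0.5  0.8  9.6] rail xy 19.2 -297.0
go cm: x 22.7 y -6.71
```

{"method": "play_rows", "body": {
  "deltas": [0,0,-1.0,0,255,0,0,-2.0,0,255,0,0,-2.0,0,255,2.5,-0.7,0,0,255,3.7,-1.1,0,0,255,3.7,-1.1,0,0,255,3.7,-1.1,0,0,255,3.7,-1.1,0,0,255,3.0,-0.9,0,0,255,2.4,-0.7,0,0,255,0,0,1.5,0,255,0,0,1.5,0,255,0,0,0.8,0,255,0,0,0.2,0,255,0,0,0,0,255,0,0,0,0,255]
}}

```text
time_s: 10.62
ee_pos: [446.7, 132.4, 88.0]
ee_rot: [0.0, 0.777, 0.63, 0.0]
contact_force: [-0.2, -0.7, -1.7]
opening: 43.3
gripper_force: 41.2
```

```bash
python3 - <<'E'
from h import *
st(RO-70*RY)
p,d=env.snapshot("scene")
circ("scene",d,env.get_state()["ee_pos"][:2],25,65)
E
```

```text
t 10.62 tcp [446.7 132.4  88. ] tool y ang -0.2082 open 43.3 F [-0.2 -0.7 -1.7] rail xy -48.4 -70.1
go cm: x 0.01 y 4.84
scene 132 centre [444.1 132. ] rms 1.29 rail -50.8 -71.1
```

{"method": "play_rows", "body": {
  "deltas": [0.05,0.8,0.2,0,255,0,0.8,0.1,0,255,0,0.6,0,0,255,0,0.4,0,0,255,0,0.4,0,0,255,0,0.4,0,0,255,0,0.4,0,0,255,0,0.4,0,0,255,0,0.4,0,0,255,0,0.3,0,0,255,0,0.1,0,0,255,0,0,0,0,255,0,0,0,0,255]
}}

```text
time_s: 11.75
ee_pos: [496.5, 122.6, 84.6]
ee_rot: [0.0, 0.777, 0.63, 0.001]
contact_force: [8.0, 0.5, -2.7]
opening: 43.3
gripper_force: 44.5
```

```bash
python3 - <<'E'
from h import *
st(RO-70*RY)
E
```

```text
t 11.75 tcp [496.5 122.6  84.6] tool y ang -0.2083 open 43.3 F [ 8.   0.5 -2.7] rail xy 2.4 -69.4
go cm: x -0.06 y -0.24
```

{"method": "play_rows", "body": {
  "deltas": [0,0,0,0,0,0,0,0,0,0,0,0,0,0,0,0,0,0,0,0,0,0,0,0,0,0,0,-2.5,0,0,0,0,-3.8,0,0,0,0,-3.8,0,0,0,0,-3.9,0,0,3.47,-0.12,0,0,0,3.47,-0.12,0,0,0]
}}

```text
time_s: 12.67
ee_pos: [508.9, 190.3, 226.9]
ee_rot: [0.002, 0.778, 0.628, 0.002]
contact_force: [1.3, 0.6, 0.0]
opening: 85.1
gripper_force: 0.0
```

{"method": "play_rows", "body": {
  "deltas": [0,0,0,6.77,0,0,0,0,6.77,0,0,0,0,6.77,0,0,0,0,6.77,0,0,0,0,6.77,0,0,0,0,6.77,0,0,0,0,6.77,0,0,0,0,6.77,0,0,0,0,6.77,0,0,0,0,6.77,0,0,0,0,6.77,0,0,0,0,0,0,0,0,0,0,0]
}}

```text
time_s: 13.75
ee_pos: [507.2, 191.3, 224.3]
ee_rot: [0.0, 0.999, 0.034, -0.0]
contact_force: [-0.3, 0.2, 0.6]
opening: 85.5
gripper_force: 0.0
```

```bash
python3 - <<'E'
from h import *
st((508.5,191))
p,d=env.snapshot("scene")
cv2.imwrite("pics/s3.png",cv2.resize(p[150:300,150:350],None,fx=3.5,fy=3.5,interpolation=cv2.INTER_CUBIC))
circ("scene",d,(494,122),66,88); circ("scene",d,(523,259),66,88)
E
```

```text
t 13.75 tcp [507.2 191.3 224.3] tool y ang -1.5034 open 85.5 F [-0.3  0.2  0.6] rail xy -1.3 0.0
go cm: x 0.13 y 0.04
scene 90 centre [492.2 123.5] rms 1.55 rail -2.0 -69.4
scene 97 centre [521.2 260. ] rms 1.7 rail -1.8 70.1
```

View pics/s3.png

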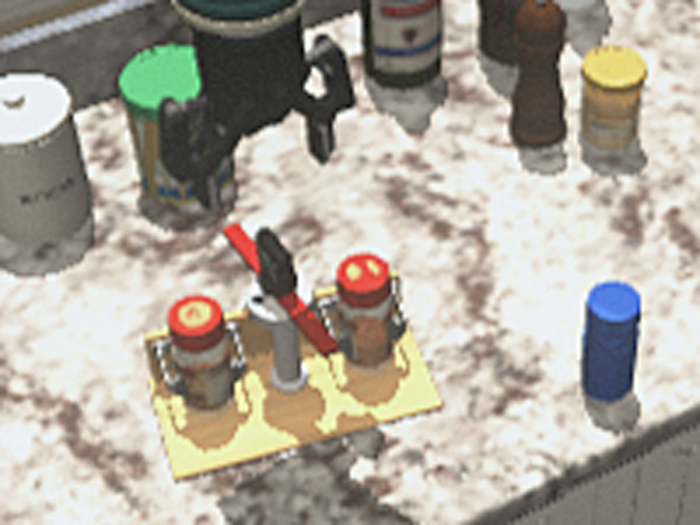

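Both jars sit home symmetrically, at crop (198,350) and (365,310). Next I grip the keeper.

{"method": "play_rows", "body": {
  "deltas": [0.13,0.04,2.5,0,0,0,0,2.5,0,0,0,0,2.0,0,0,0,0,1.4,0,0,0,0,0,0,0,0,0,0,0,255,0,0,0,0,255,0,0,0,0,255,0,0,0,0,255,0,0,0,0,255,0,0,0,0,255,0,0,0,0,255,0,0,0,0,255,0,0,0,0,255,0,0,0,0,255],
  "squeeze": 70
}}

```text
time_s: 15.05
ee_pos: [508.9, 191.6, 140.9]
ee_rot: [-0.0, 0.999, 0.032, 0.0]
contact_force: [-1.5, 3.9, 7.1]
opening: 12.9
gripper_force: 68.7
```

```bash
python3 - <<'E'
from h import *
st((508.5,191))
E
```

```text
t 15.05 tcp [508.9 191.6 140.9] tool y ang -1.5069 open 12.9 F [-1.5  3.9  7.1] rail xy 0.3 0.7
go cm: x -0.05 y 0.06
```

Gripped at 12.9 mm. Now lift 16 mm.

{"method": "play_rows", "body": {
  "deltas": [0,0,-0.6,0,255,0,0,-0.6,0,255,0,0,-0.45,0,255,0,0,0,0,255,0,0,0,0,255,0,0,0,0,255]
}}

```text
time_s: 15.55
ee_pos: [508.7, 191.4, 156.7]
ee_rot: [-0.0, 0.999, 0.032, 0.0]
contact_force: [3.3, 6.2, -8.1]
opening: 13.0
gripper_force: 68.1
```

{"method": "play_rows", "body": {
  "deltas": [0,0,0,-4.4,255,0,0,0,-6,255,0,0,0,-6,255,0,0,0,-6,255,0,0,0,-6,255,0,0,0,-6,255,0,0,0,-6,255,0,0,0,-6,255,0,0,0,-6,255,0,0,0,-6,255,0,0,0,-6,255,0,0,0,-5.5,255,0,0,0,-4.6,255,0,0,0,0,255,0,0,0,0,255,0,0,0,0,255]
}}

```text
time_s: 16.88
ee_pos: [508.8, 191.3, 156.7]
ee_rot: [-0.0, 0.776, 0.63, 0.0]
contact_force: [3.3, 6.3, -7.8]
opening: 12.9
gripper_force: 68.3
```

```bash
python3 - <<'E'
from h import *
st((508.5,191)); print(env.get_state()["wrist_torque"])
p,d=env.snapshot("scene"); np.save("s4.npy",d)
cv2.imwrite("pics/s4.png",cv2.resize(p[150:300,150:350],None,fx=3.5,fy=3.5,interpolation=cv2.INTER_CUBIC))
E
```

```text
t 16.88 tcp [508.8 191.3 156.7] tool y ang -0.2068 open 12.9 F [ 3.3  6.3 -7.8] rail xy 0.3 0.3
go cm: x -0.03 y -0.03
[ 1.25258498 -0.9400266   0.03499477]
```

View pics/s4.png

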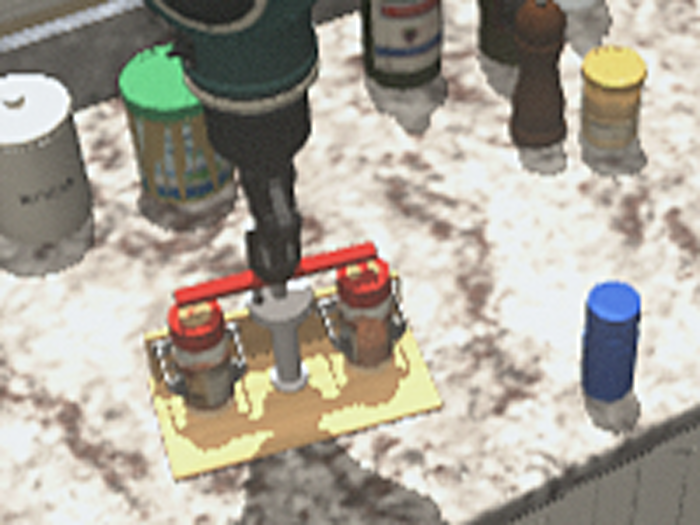

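The bar lies across both lids, from crop (178,297) to (375,250). I lower it gently and check that it drops below 11 mm before letting go.

{"method": "play_rows", "body": {
  "deltas": [0,0,0.6,0,255,0,0,0.5,0,255,0,0,0.3,0,255,0,0,0,0,255,0,0,0,0,255]
}}

```text
time_s: 17.35
ee_pos: [508.8, 191.3, 142.4]
ee_rot: [-0.0, 0.776, 0.63, 0.0]
contact_force: [3.8, 6.3, -5.5]
opening: 13.2
gripper_force: 68.7
```

The pin is in the hole (lift about 1.5 mm, spring still pulling down). Release and retreat upward.

{"method": "play_rows", "body": {
  "deltas": [0,0,0.1,0,255,0,0,0,0,0,0,0,0,0,0,0,0,0,0,0,0,0,0,0,0,0,0,0,0,0,0,0,0,0,0,0,0,0,0,0,0,0,0,0,0,0,0,-2.5,0,0,0,0,-3.5,0,0,0,0,-3.5,0,0,0,0,-3.5,0,0,0,-3,0,0,0,0,-3,0,0,0,0,-3,0,0,0,0,0,0,0,0]
}}

```text
time_s: 18.77
ee_pos: [416.4, 210.9, 272.1]
ee_rot: [0.001, 0.775, 0.632, -0.0]
contact_force: [0.6, -0.5, 0.5]
opening: 85.0
gripper_force: 0.0
```

```bash
python3 - <<'E'
from h import *
st()
p,d=env.snapshot("scene"); W=cloud("scene",d)
cv2.imwrite("pics/s5.png",cv2.resize(p[150:300,150:350],None,fx=3.5,fy=3.5,interpolation=cv2.INTER_CUBIC))
circ("scene",d,(494,122),66,88); circ("scene",d,(523,259),66,88)
for b in(-75,-40,40,75):
    u,v=proj("scene",np.r_[RO+b*RY,125])[0].round().astype(int); print(b,W[v,u].round(1),p[v,u])
E
```

```text
t 18.77 tcp [416.4 210.9 272.1] tool y ang -0.2032 open 85.0 F [ 0.6 -0.5  0.5] rail xy -94.2 0.4
scene 91 centre [492.2 123.8] rms 1.46 rail -2.1 -69.2
scene 94 centre [520.8 259.6] rms 1.61 rail -2.2 69.6
-75 [491.1 117.1 127.3] [ 69  78 233]
-40 [500.8 150.5 124.4] [ 71  79 237]
40 [519.2 229.  122.5] [ 66  75 233]
75 [524.  265.5 126.5] [ 71  78 232]
```

View pics/s5.png

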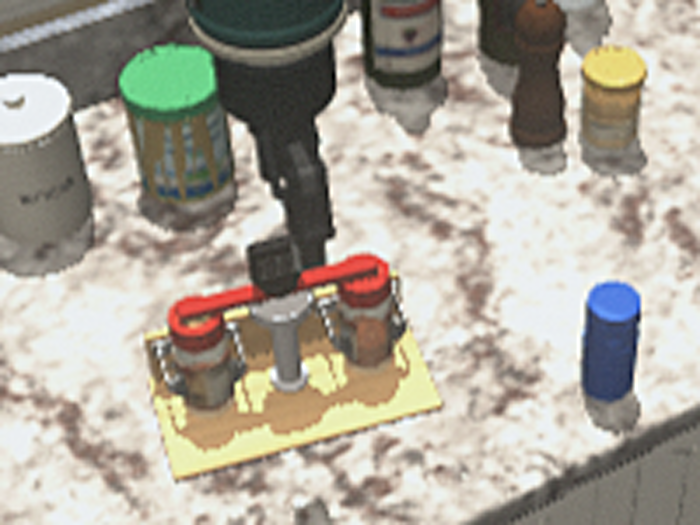

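The bar is down at about 125 mm across both lids, both jars are home, and the arm is clear.

```bash
python3 -c "
from rig import env
print(env.sign_off())"
```

```text
the job is handed in; nothing more can be done
None
```

The job is handed in at about 19 s: both spice jars are home in their clips, and the keeper is turned across both lids with its pin down in the second hole; hand-in returned no verdict.

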